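# Hold the angle gauge on its mark on a rough flow-cell casting

## Robot

A 6-joint arm with a two-finger parallel gripper is mounted at the origin on the work surface. World frame = base frame: x ahead of the robot, y to its left, z up, the work surface at z = 0. Lengths are in m, angles in rad, forces in N, time in s.
With the tool pointing down it reaches from about 0.35 to 0.975 m from the base axis. Payload 4.9 kg.
Tool frame: the origin (TCP) lies on the centre line of the jaws, within the pads' length; the fingertips stand 14 mm ahead of it and the grasp point (between the pads) lies 5 mm behind it; z points along the fingers, y is the line along which they close (so a half turn about z gives the same grasp; the last joint's range is limited). The gripper opens to 85 mm and grips with 20 to 120 N. Pads are 22 mm wide; open, the fingers measure 114 mm over their backs; the gripper's body (76 mm by 85 mm) begins 54 mm behind the grasp point. The pads swing forward as they close: fully open they stand 13 mm farther back than shut.
Start: joints at [0.999, 0.053, 1.613, -0, 1.476, -0.119], TCP at [0.273, 0.562, 0.245] pointing down, gripper open.
Joint ranges: [-3.01, 3.01], [-1.01, 2.22], [0.06, 2.58], [-1.02, 4.17], [0.09, 2.62], [-3.14, 3.14]. Speed limits (rad/s): [2.57, 2.57, 3.14, 3.14, 3.14, 3.14].

## Interface

Orientations are given as a unit quaternion [w, x, y, z].
In Python, from plant import * gives the robot as it stands.
- The arm moves only by the tool send_rows, never from a script. Its argument "steps" is a list of rows, each an object with "translation": the shift along the tool's x, y, z in cm, a list of three; "delta_rot": the turn, a rotation vector about the tool's x, y, z in rad, a list of three; "jaw": the finger opening in cm, from 0 to 8.54. In form: [{"translation": [dx, dy, dz], "delta_rot": [rx, ry, rz], "jaw": jaw}, ...]. A call has exactly 8 rows; each row is the pose to reach, as a shift and turn from the pose commanded when the call began, along the tool's axes at that moment; what a row does not reach only later rows make up. A row lasts 1/10 s, in which the tool goes at most 50 mm and 8.59 degrees, less where a joint would pass 70% of its speed; a pose out of reach is approached as far as the arm can. A call with a gripper value outside its range is refused whole. The fingers move at their own pace and stop on an object; the grip force is fixed at half the most. Time passes only in rows, so rows that repeat a pose let the fingers close, or fill a call up. It gives the time, the measured TCP pose, the force, the opening and the grip force at its end, in the units of the state.
- state(): the state, without advancing time (a new reading comes with each control period).
- grab_frame(name): name is "side" or "top" or "wrist"; returns a dict with "pixels" (384x512x3 uint8, blue, green, red), "range_z" (384x512 float32, m along the optical axis (not along the pixel's ray), 0 where there is no reading), "fx", "fy", "cx", "cy" (pixels), "rvec" (rotation vector, rad) and "tvec" (3), from world to camera coordinates, as OpenCV has them. Camera axes: x right, y down, z forward; pixel columns grow to the right and rows downward; lengths in m; the calibration is good to about 2 mm. A picture is of the moment at which its call begins.
- job_done(): hands the job in; it is judged then, once.
The state is a dict: "time": time; "joint_pos": joint angles; "joint_vel": joint speeds; "joint_efforts": joint torques, N m; "tool_pos": TCP position; "tool_rot": TCP orientation; "contact_force": force on the tool from outside, world axes, zero at the start; "ft_torque": the same for the moment, N m; "gripper_width": opening from 0.0 (shut) to 1.0 (fully open); "grasp_force": force on a finger pad.
Only numpy, scipy, OpenCV 4.12 (cv2) and the standard library are available. Lean on these libraries where they do the work, as an engineer would, in place of code of your own. Each camera call takes 0.05 s, during which the arm holds its last target. There are 200 camera calls.

## Task

A slanted electrode port is being laid out on the rough cast flow-cell block: first lift the green plastic offcut off the block and leave it in the blue offcuts tray. Then stand the angle gauge lengthwise on the block, let its foot settle on both rounded humps, and, keeping hold of it, rock it on the humps until its swinging pointer settles on the red mark of its dial. Finish while still holding it there, foot on the block and pointer on the mark, ready for the line to be scribed, and leave the glassware, bottles and scriber on the bench as they are.

Things in the scene. Friction and masses are not known exactly. Their poses are not given: they have to be found in the camera images.
- block: Flow-cell block, grey aluminium casting bolted down (fixed). Body 56 (x) x 128 (y) x 46 mm high on a flange 80 x 150 x 10 mm; white hose barb at each y end, to y = +-86 mm. Origin: centre of its underside, y along its length. On its flat top two round humps cross its width, with a 45 mm gap between. A gauge settled on both leans 6 degrees (0.105 rad), its end over the high hump up.
- block_mid (a point): Centre of the block's flat top between the humps, 46 mm above the bench; the offcut stands here at the start.
- hump_high: The higher hump of the block (fixed part of it): a round ridge of radius 16 mm along the block's x, 56 mm long. Origin: on the ridge's round axis, at block y = +38 mm, 50 mm above the bench; its crest is 16 mm higher, 66 mm above the bench.
- hump_low: The lower hump of the block (fixed part of it): a round ridge of radius 16 mm along the block's x, 56 mm long. Origin: on the ridge's round axis, at block y = -38 mm, 42 mm above the bench; its crest is 16 mm higher, 58 mm above the bench.
- offcut: Offcut of rectangular green plastic bar, 60 (x) x 34 (y) x 48 mm (z) high, about 100 g, loose on the block between the humps with its 60 mm side across the block (overhanging 2 mm each side). Origin: centre of its underside.
- offcut_mid (a point): Centre of the offcut (24 mm above its underside), axes as the offcut's.
- tray: Offcuts tray, blue, open on top, 180 (x) x 130 (y) x 35 mm high, walls and floor 4 mm, fixed. Origin: centre of its underside. The corner towards +x, +y holds a loose slice of grey pipe, 33 mm across and 22 mm high, centred at (64, 38) mm.
- gauge: Pendulum angle gauge, 0.4 kg, loose, standing on the bench at the start. Steel foot 34 (x) x 124 (y) x 13 mm; blue round case, 90 mm diameter, 26 mm thick, centred 56 mm above the underside; white dial on its +x face; black hand grip on top; 140 mm tall. Origin: centre of the foot's underside; y along the foot, x the way the dial faces, z up.
- gauge_grip (a point): Centre of the gauge's black hand grip, a block 22 (x) x 50 (y) x 40 mm (z), 120 mm above the underside of the foot (it spans 100 to 140 mm); either pair of sides can be gripped. Axes as the gauge's.
- gauge_foot (a point): Centre of the underside of the gauge's foot, axes as the gauge's.
- pointer (a joint): Reading of the pointer, a weighted pendulum: its black needle points straight up in the world and settles in about half a second. It is the lean of the gauge in the plane of its dial, rad: 0 when the gauge stands level, positive when its +y end is raised.
- mark (a joint): Where the red mark is set on the dial's rim, rad from the middle of the scale towards the gauge's +y end (to the right as one looks at the dial); it stays where it is. The pointer is on the mark when both readings are equal. One dial tick is 10 degrees.
- pointer_tip (a point): Tip of the pointer's needle, 34 mm from the dial's centre.
- mark_tip (a point): Inner end of the red mark, 34 mm from the dial's centre, in the plane of the needle.
- beaker_a: Glass beaker, 68 mm across, 85 mm high, bystander.
- beaker_b: Small glass beaker, 52 mm across, 65 mm high, bystander.
- wash_bottle: White bottle with a blue cap, 60 mm across, 150 mm high, bystander.
- sample_jar: Clear sample jar, 42 mm across, 62 mm high, bystander.
- scriber: Scriber lying on the bench, 130 mm long, 9 mm thick, along its x, bystander.
Things that resemble listed ones, but are neither listed nor needed, are in the scene too. Of the things shaped like the offcut, the green one is meant.

How it is judged:
On the way, in this order (a step that is already met when the one before it is completed fails the run):
1. the offcut lies in the tray, let go (x of offcut_mid in the frame of tray between -0.086 and 0.086 m and y of offcut_mid in the frame of tray between -0.061 and 0.061 m and z of offcut_mid in the frame of tray below 0.045 m and contact force between the fingers and offcut below 0.05 N), for 0.2 s.
2. the gauge stands lengthwise on the block with its foot down on both humps (angle between the x axis of gauge_grip and the x axis of block, either way round below 0.26 rad and horizontal distance between gauge_foot and block_mid below 0.04 m and contact force between gauge and hump_high above 0.1 N and contact force between gauge and hump_low above 0.1 N), for 0.2 s.
At the end, for the whole second after the job is handed in: Offcut in the tray, let go. Gauge gripped, foot over 50 mm up and pressing on the block (over 0.4 N), lengthwise and upright within 15 degrees, foot centre within 40 mm of the block's middle, pointer still (under 0.1 rad/s), its tip within 2.5 mm (4 degrees) of the red mark's inner end (all of step 1 and angle between the x axis of gauge_grip and the x axis of block, either way round below 0.26 rad and horizontal distance between gauge_foot and block_mid below 0.04 m and contact force between gauge and block above 0.4 N and contact force between the fingers and gauge above 1 N and height (world z) of gauge_foot above 0.05 m and distance between pointer_tip and mark_tip below 0.0025 m and velocity of joint pointer between -0.1 and 0.1 rad/s); the arm keeps its last pose, push and grip.
It fails at once if a beaker, bottle, jar or the scriber is shifted more than 25 mm (distance of any of beaker_a, beaker_b, wash_bottle, sample_jar, scriber from where it was at the start of the episode above 0.025 m).
It also fails if it takes over 61 s, if anything falls off the work surface, if the arm or the gripper's body presses on something with over 40 N, if the wrist force passes 120 N, or if a joint passes its speed limit or range.

## Working session

There is one attempt and no reset: what is moved stays moved. The work goes in short steps, Python scripts to look and compute and a tool call to move; the robot and the scene stay as the last step left them, time stands still between calls to the robot, and variables do not carry over. Pictures are saved under pics/ and viewed, at most 10 in all, crops included, and the job is handed in when it is done.

Besides the shell and the picture viewer there is one more tool, called after ">>>" as name(argument=value, ...) on one line, values as JSON. send_rows: Moves the arm, as the interface text tells. Its arguments: {"type":"object","properties":{"steps":{"type":"array","items":{"type":"object","properties":{"translation":{"type":"array","items":{"type":"number"}},"delta_rot":{"type":"array","items":{"type":"number"}},"jaw":{"type":"number"}}}}},"required":["steps"]}

```bash
mkdir -p pics; ls; cat > h.py <<'E'
from plant import *
import numpy as np, cv2
from scipy.spatial.transform import Rotation as Ro
def cloud(f):
    R=cv2.Rodrigues(np.array(f["rvec"],float))[0]; t=np.array(f["tvec"],float).ravel()
    v,u=np.mgrid[0:384,0:512]; z=f["range_z"]
    p=np.stack([(u-f["cx"])/f["fx"]*z,(v-f["cy"])/f["fy"]*z,z],-1)
    return (p-t)@R
def tool():
    s=state(); q=s["tool_rot"]; return np.array(s["tool_pos"]),Ro.from_quat([q[1],q[2],q[3],q[0]]).as_matrix()
E
python3 - <<'E'
from h import *
import pickle
s=state(); print(s)
D={n:grab_frame(n) for n in("top","side")}
pickle.dump(D,open("f0.pkl","wb"))
for n in D: cv2.imwrite(f"pics/{n}0.png",D[n]["pixels"]); print(n,D[n]["rvec"],D[n]["tvec"],D[n]["fx"])
E
```

```text
pics
{'time': 0.0, 'joint_pos': array([ 9.98975799e-01,  5.33524572e-02,  1.61427762e+00, -1.09988886e-05,
        1.47600103e+00, -1.19027399e-01]), 'joint_vel': array([-3.80692417e-04, -1.12928175e-03,  2.74511775e-04,  9.06205531e-05,
        2.09676172e-04, -1.10456291e-03]), 'joint_efforts': array([-1.23034893e-04, -3.93668532e+01, -3.70185435e+01, -7.65716118e-05,
        7.08673979e-03, -8.44970174e-06]), 'tool_pos': array([0.27312136, 0.56151113, 0.2440755 ]), 'tool_rot': array([-3.39954639e-04,  2.24466878e-01,  9.74481186e-01, -9.60876000e-04]), 'contact_force': array([ 0.89362886,  0.4453904 , -0.57858842]), 'ft_torque': array([-0.01231566,  0.00808313,  0.03699804]), 'grasp_force': 0.0, 'gripper_width': 0.9953033138894863}
top [ 2.18063153 -2.21322047  0.07204408] [0.00472281 0.5556242  1.21344128] 363.8829238646681
side [ 2.30053632 -0.82936955  0.31409083] [-0.43450063  0.33552468  1.04207543] 451.03696921210957
```

View pics/top0.png

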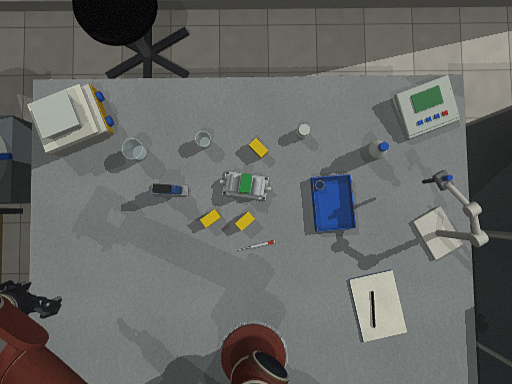

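View pics/side0.png

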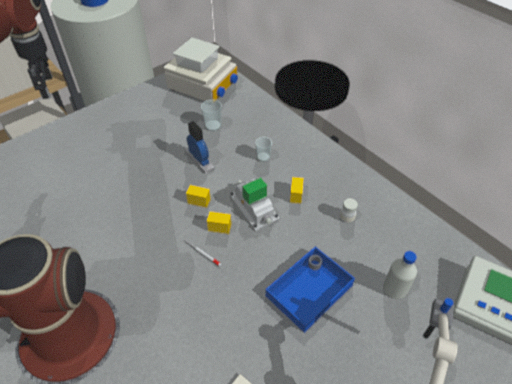

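The top view shows the green offcut on the block at (246,183), the gauge at (170,189), the tray at (333,204), yellow look-alikes around the block and the scriber at (255,245). The side view shows the gauge at (200,150) and the block at (256,203).

```bash
python3 - <<'E'
from h import *
import pickle
D=pickle.load(open("f0.pkl","rb"))
def rect(p,n):
    (c,s,a)=cv2.minAreaRect((p[:,:2]*1000).astype(np.float32)); b=cv2.boxPoints((c,s,a))
    e=max([b[1]-b[0],b[2]-b[1]],key=np.linalg.norm)
    print(n,len(p),"c",np.round(c,1),"size",np.round(s,1),"long dir deg",round(np.degrees(np.arctan2(e[1],e[0]))%180,1),"z",np.round(np.percentile(p[:,2],[2,50,98]),3))
for n in D:
    f=D[n];P=cloud(f);hsv=cv2.cvtColor(f["pixels"],cv2.COLOR_BGR2HSV);H,S,V=cv2.split(hsv)
    rng=(P[...,0]>.2)&(P[...,0]<.95)&(abs(P[...,1])<.5)&(P[...,2]<.4)
    G=rng&(H>45)&(H<75)&(S>120)
    rect(P[G&(P[...,2]>.085)],n+" green top")
    oc=P[G].mean(0)
    B=rng&(H>105)&(H<130)&(S>120)
    rect(P[B&(P[...,1]<0)&(P[...,2]>.028)&(P[...,2]<.045)],n+" tray rim")
    gr=rng&(P[...,1]>oc[1]+.1)&(P[...,1]<oc[1]+.35)&(abs(P[...,0]-oc[0])<.07)
    rect(P[gr&(P[...,2]>.12)&(P[...,2]<.15)],n+" grip")
    rect(P[gr&(P[...,2]>.02)&(P[...,2]<.11)],n+" case")
    rect(P[gr&(P[...,2]>.006)&(P[...,2]<.018)],n+" foot")
    near=rng&(np.hypot(P[...,0]-oc[0],P[...,1]-oc[1])<.11)
    rect(P[near&(P[...,2]>.040)&(P[...,2]<.075)&~G&(S<80)],n+" blockbody")
    for y0 in (-.045,.045):
        pass
    q=P[near&(P[...,2]>.050)&~G&(S<80)]
    for sgn in(1,-1):
        w=q[sgn*(q[:,1]-oc[1])>.018]; print(" hump side",sgn,len(w),np.round(w.mean(0),4),np.round(np.percentile(w[:,2],[50,95]),4))
E
```

```text
top green top 194 c [570.8  16.1] size [32.8 58.8] long dir deg 173.0 z [0.091 0.096 0.1  ]
top tray rim 263 c [ 506.5 -274.5] size [179.4 130.6] long dir deg 4.0 z [0.029 0.036 0.041]
top grip 123 c [556.8 272.3] size [48.6 21. ] long dir deg 89.3 z [0.123 0.141 0.145]
top case 128 c [552.9 265.2] size [ 25.5 103. ] long dir deg 94.4 z [0.021 0.082 0.107]
top foot 202 c [572.8 239. ] size [132.5 244.9] long dir deg 90.3 z [0.006 0.011 0.017]
top blockbody 488 c [569.4  19.8] size [136.7  56.1] long dir deg 80.9 z [0.044 0.057 0.07 ]
 hump side 1 177 [0.5745 0.0551 0.0638] [0.0645 0.0704]
 hump side -1 152 [ 0.563  -0.0201  0.0572] [0.0573 0.062 ]
side green top 226 c [570.8  13.5] size [37.2 61.6] long dir deg 174.3 z [0.086 0.091 0.094]
side tray rim 496 c [ 506.1 -276.7] size [182.1 131.3] long dir deg 4.2 z [0.028 0.032 0.036]
side grip 139 c [556.9 271.9] size [55.9 24.2] long dir deg 88.5 z [0.121 0.135 0.141]
side case 432 c [556.2 270.7] size [91.1 27.6] long dir deg 87.9 z [0.022 0.067 0.108]
side foot 152 c [556.  270.4] size [127.   33.4] long dir deg 87.9 z [0.006 0.011 0.017]
side blockbody 436 c [569.5  14.9] size [128.9  60.8] long dir deg 80.9 z [0.041 0.05  0.066]
 hump side 1 83 [0.5614 0.0525 0.0623] [0.0619 0.0749]
 hump side -1 138 [ 0.5617 -0.0245  0.0541] [0.054  0.0574]
```

```bash
cat >> h.py <<'E'
def goto(pos,yd,tilt=0):
    """yd: world azimuth (deg) of tool y; tilt: rotation (deg) about tool x after; prints the row to write"""
    p,R=tool(); a=np.radians(yd); y=np.array([np.cos(a),np.sin(a),0]); z=np.array([0,0,-1.]); x=np.cross(y,z)
    T=np.stack([x,y,z],1)@Ro.from_euler("x",tilt,degrees=True).as_matrix()
    print("t cm",np.round(R.T@(np.array(pos)-p)*100,2),"rot",np.round(Ro.from_matrix(R.T@T).as_rotvec(),3))
E
python3 - <<'E'
from h import *
f=grab_frame("wrist"); cv2.imwrite("pics/w0.png",f["pixels"])
p,R=tool(); C=cv2.Rodrigues(np.array(f["rvec"]))[0]; c=-C.T@np.array(f["tvec"]).ravel()
print("cam in tool",R.T@(c-p),"\n",np.round(R.T@C.T,3),f["fx"])
print("tool axes\n",np.round(R,3))
goto([.571,.0155,.16],83.5)
import pickle
for n,g in pickle.load(open("f0.pkl","rb")).items(): print(n,-cv2.Rodrigues(np.array(g["rvec"]))[0].T@np.array(g["tvec"]).ravel())
E
```

```text
cam in tool [ 0.06872658 -0.00072461 -0.12924989] 
 [[-0.001 -0.963 -0.268]
 [ 1.    -0.001  0.   ]
 [-0.    -0.268  0.963]] 320.0175176790838
tool axes
 [[-0.899  0.437 -0.001]
 [ 0.437  0.899 -0.001]
 [ 0.    -0.002 -1.   ]]
t cm [-50.67 -36.07   8.48] rot [-0.002 -0.    -0.339]
top [0.48612146 0.00795066 1.24290104]
side [ 0.05532521 -0.61214464  1.0047422 ]
```

```bash
cat >> h.py <<'E'
def look(cam,phi,yd):
    a=np.radians(yd); y=np.array([np.cos(a),np.sin(a),0]); z=np.array([0,0,-1.]); x=np.cross(y,z)
    T=np.stack([x,y,z],1)@Ro.from_euler("y",phi,degrees=True).as_matrix()
    p,R=tool(); pos=np.array(cam)-T@np.array([.0687,-.0007,-.1292])
    o=T@np.array([-.268,0,.963]); print("optic",o.round(3),"tcp",pos.round(3))
    print("t cm",np.round(R.T@(pos-p)*100,2),"rot",np.round(Ro.from_matrix(R.T@T).as_rotvec(),3))
E
python3 - <<'E'
from h import *
goto([.65,.30,.27],-92)
for ph in(30,-30): look([.76,.271,.27],ph,-92)
E
```

```text
t cm [-45.33  -7.04  -2.56] rot [-1.000e-03  2.000e-03  2.724e+00]
optic [ 0.249 -0.009 -0.968] tcp [0.765 0.27  0.124]
t cm [-56.99  -4.67  12.06] rot [-0.708  0.152  2.641]
optic [-0.713  0.025 -0.7  ] tcp [0.636 0.275 0.192]
t cm [-45.18  -9.93   5.2 ] rot [ 0.707 -0.148  2.641]
```

>>> send_rows(steps=[{"translation": [-5, -1, -0.3], "delta_rot": [0, 0, 0.15], "jaw": 8.5}, {"translation": [-10, -2, -0.6], "delta_rot": [0, 0, 0.3], "jaw": 8.5}, {"translation": [-15, -3, -1], "delta_rot": [0, 0, 0.44], "jaw": 8.5}, {"translation": [-20, -3.5, -1.3], "delta_rot": [0, 0, 0.58], "jaw": 8.5}, {"translation": [-25, -4, -1.6], "delta_rot": [0, 0, 0.73], "jaw": 8.5}, {"translation": [-30, -5, -2], "delta_rot": [0, 0, 0.88], "jaw": 8.5}, {"translation": [-35, -6, -2.3], "delta_rot": [0, 0, 1.03], "jaw": 8.5}, {"translation": [-40, -6.5, -2.5], "delta_rot": [0, 0, 1.18], "jaw": 8.5}])

```text
time: 0.95
tool_pos: [0.6005, 0.3303, 0.27]
tool_rot: [-0.0, 0.731, 0.682, -0.0]
contact_force: [1.1, 1.0, 0.0]
gripper_width: 0.998
grasp_force: 0.0
```

```bash
python3 - <<'E'
from h import *
look([.76,.271,.27],-30,-92)
E
```

```text
optic [-0.713  0.025 -0.7  ] tcp [0.636 0.275 0.192]
t cm [-5.31  3.92  7.75] rot [ 0.401 -0.415  1.499]
```

>>> send_rows(steps=[{"translation": [-1, 0.5, 0], "delta_rot": [0.04, -0.04, 0.14], "jaw": 8.5}, {"translation": [-2, 1, 0], "delta_rot": [0.07, -0.07, 0.28], "jaw": 8.5}, {"translation": [-3, 1.5, 0], "delta_rot": [0.11, -0.11, 0.41], "jaw": 8.5}, {"translation": [-4, 2, 0], "delta_rot": [0.145, -0.15, 0.54], "jaw": 8.5}, {"translation": [-5, 2.5, 0], "delta_rot": [0.18, -0.19, 0.67], "jaw": 8.5}, {"translation": [-5.3, 3, 1], "delta_rot": [0.21, -0.22, 0.8], "jaw": 8.5}, {"translation": [-5.3, 3.5, 2], "delta_rot": [0.25, -0.26, 0.93], "jaw": 8.5}, {"translation": [-5.3, 3.9, 3], "delta_rot": [0.285, -0.295, 1.06], "jaw": 8.5}])

```text
time: 1.75
tool_pos: [0.6351, 0.2766, 0.2391]
tool_rot: [-0.003, 0.958, 0.209, -0.195]
contact_force: [0.3, -0.8, 1.1]
gripper_width: 0.997
grasp_force: 0.0
```

```bash
python3 - <<'E'
from h import *
look([.76,.271,.27],-30,-92)
E
```

```text
optic [-0.713  0.025 -0.7  ] tcp [0.636 0.275 0.192]
t cm [1.74 0.62 4.29] rot [ 0.119 -0.118  0.439]
```

>>> send_rows(steps=[{"translation": [0.4, 0.2, 1], "delta_rot": [0.03, -0.03, 0.12], "jaw": 8.5}, {"translation": [0.9, 0.3, 2.2], "delta_rot": [0.06, -0.06, 0.24], "jaw": 8.5}, {"translation": [1.3, 0.5, 3.2], "delta_rot": [0.09, -0.09, 0.35], "jaw": 8.5}, {"translation": [1.7, 0.6, 4.3], "delta_rot": [0.12, -0.12, 0.44], "jaw": 8.5}, {"translation": [1.7, 0.6, 4.3], "delta_rot": [0.12, -0.12, 0.44], "jaw": 8.5}, {"translation": [1.7, 0.6, 4.3], "delta_rot": [0.12, -0.12, 0.44], "jaw": 8.5}, {"translation": [1.7, 0.6, 4.3], "delta_rot": [0.12, -0.12, 0.44], "jaw": 8.5}, {"translation": [1.7, 0.6, 4.3], "delta_rot": [0.12, -0.12, 0.44], "jaw": 8.5}])

```text
time: 2.55
tool_pos: [0.6357, 0.2753, 0.1948]
tool_rot: [-0.005, 0.966, -0.014, -0.258]
contact_force: [-0.5, 0.5, 0.5]
gripper_width: 0.998
grasp_force: 0.0
```

```bash
python3 - <<'E'
from h import *
import pickle
f=grab_frame("wrist"); pickle.dump(f,open("fw.pkl","wb")); cv2.imwrite("pics/w1.png",f["pixels"])
E
```

```text
(no output)
```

View pics/w1.png

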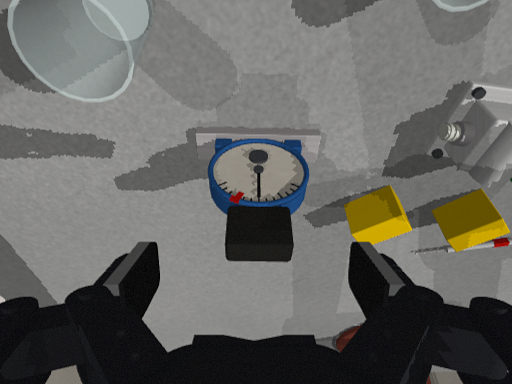

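The wrist view shows the dial centre at (258,170), the needle straight up in the world (down in the image), and the red mark at (237,197), towards world +y.

```bash
python3 - <<'E'
from h import *
import pickle
f=pickle.load(open("fw.pkl","rb")); P=cloud(f); im=f["pixels"]
H,S,V=cv2.split(cv2.cvtColor(im,cv2.COLOR_BGR2HSV))
vv,uu=np.mgrid[0:384,0:512]
box=(uu>200)&(uu<320)&(vv>130)&(vv<215)
red=box&((H<8)|(H>172))&(S>150)&(V>90)
white=box&(S<70)&(V>120)&(P[...,2]>.016)&(P[...,2]<.1)
blue=box&(H>100)&(H<130)&(S>120)
needle=box&(V<60)&(abs(uu-258)<6)&(vv>172)&(vv<203)
w=P[white]; print("dial white pts",w.mean(0),w.std(0))
A=np.c_[w[:,1:],np.ones(len(w))]; k=np.linalg.lstsq(A,w[:,0],rcond=None)[0]; print("x=",k)
# dial ellipse from white contour incl. red/black inside: rays to plane
R=cv2.Rodrigues(np.array(f["rvec"]))[0]; c=-R.T@np.array(f["tvec"]).ravel()
def ray(u,v,x0):
    d=np.stack([(u-f["cx"])/f["fx"],(v-f["cy"])/f["fy"],np.ones_like(u,float)],-1)@R
    n=np.array([1,-k[0],-k[1]]); s=(x0-(c@n))/(d@n); return c+s[...,None]*d
m=white.astype(np.uint8); cnt=max(cv2.findContours(m,0,1)[0],key=cv2.contourArea).reshape(-1,2)
q=ray(cnt[:,0].astype(float),cnt[:,1].astype(float),k[2]); q=cv2.convexHull((q[:,1:]*1000).astype(np.float32))
print("dial circle",cv2.minEnclosingCircle(q))
for n,mm in(("red",red),("needle",needle)):
    v,u=np.nonzero(mm); q=ray(u.astype(float),v.astype(float),k[2])[:,1:]*1000; print(n,len(u),q.mean(0).round(2)); 
    d=q[:,1].argsort(); print(q[d[[0,len(d)//2,-1]]].round(1), cv2.fitLine(q.astype(np.float32),cv2.DIST_L2,0,.01,.01).ravel().round(3))
g=P[(P[...,2]>.137)&(P[...,2]<.15)&(abs(P[...,1]-.27)<.06)&(P[...,0]<.6)&(P[...,0]>.5)&(V<70)]
print("grip top",cv2.minAreaRect((g[:,:2]*1000).astype(np.float32)),np.median(g[:,2]))
E
```

```text
dial white pts [0.56540363 0.27662467 0.05535252] [0.00148108 0.02021097 0.0182202 ]
x= [ 0.05370513 -0.00286511  0.55070606]
dial circle ((275.7030334472656, 51.739139556884766), 39.40910339355469)
red 90 [291.91  90.1 ]
[[289.   84. ]
 [295.5  89.9]
 [291.1  96.6]] [  0.573   0.819 291.911  90.098]
needle 81 [273.8   76.25]
[[272.8  59.7]
 [273.8  76.3]
 [274.   93.9]] [1.00000e-03 1.00000e+00 2.73795e+02 7.62490e+01]
grip top ((559.21728515625, 273.9467468261719), (49.62608337402344, 20.451650619506836), 87.02029418945312) 0.1405237755409509
```

```bash
python3 - <<'E'
from h import *
goto([.571,.015,.18],-96.5)
E
```

```text
t cm [-4.23 26.21  4.07] rot [0.02  0.522 0.083]
```

>>> send_rows(steps=[{"translation": [-0.5, 4, -2], "delta_rot": [0, 0.1, 0.02], "jaw": 8.5}, {"translation": [-1, 8, -2], "delta_rot": [0.01, 0.2, 0.03], "jaw": 8.5}, {"translation": [-2, 12.5, -1], "delta_rot": [0.01, 0.3, 0.05], "jaw": 8.5}, {"translation": [-2.5, 17, 0], "delta_rot": [0.015, 0.4, 0.06], "jaw": 8}, {"translation": [-3.2, 21, 2], "delta_rot": [0.02, 0.52, 0.08], "jaw": 7}, {"translation": [-4.2, 25, 4], "delta_rot": [0.02, 0.522, 0.083], "jaw": 6.5}, {"translation": [-4.2, 26.2, 4.1], "delta_rot": [0.02, 0.522, 0.083], "jaw": 6.5}, {"translation": [-4.2, 26.2, 4.1], "delta_rot": [0.02, 0.522, 0.083], "jaw": 6.5}])

```text
time: 3.4
tool_pos: [0.5705, 0.0135, 0.1793]
tool_rot: [0.0, 0.998, -0.058, -0.0]
contact_force: [-0.0, 0.0, -0.6]
gripper_width: 0.761
grasp_force: 0.0
```

```bash
python3 - <<'E'
from h import *
f=grab_frame("wrist"); P=cloud(f); im=f["pixels"]
H,S,V=cv2.split(cv2.cvtColor(im,cv2.COLOR_BGR2HSV))
g=P[(H>45)&(H<75)&(S>120)&(P[...,2]>.085)&(P[...,2]<.11)]
print("offcut",cv2.minAreaRect((g[:,:2]*1000).astype(np.float32)),np.median(g[:,2]))
cv2.imwrite("pics/w2.png",im)
goto([.571,.015,.087],-96.5)
near=(np.hypot(P[...,0]-.57,P[...,1]-.015)<.085)&(S<90)
for lo,hi in((.05,.072),(.035,.072)):
  q=P[near&(P[...,2]>lo)&(P[...,2]<hi)]; print("block",cv2.minAreaRect((q[:,:2]*1000).astype(np.float32)))
E
```

```text
offcut ((571.1439208984375, 16.279743194580078), (33.6268196105957, 59.46208953857422), 82.7535400390625) 0.09476333041802631
t cm [-0.05 -0.04  9.29] rot [ 0.    -0.001 -0.002]
block ((568.25537109375, 18.807201385498047), (106.14612579345703, 56.520416259765625), 80.732177734375)
block ((568.0025634765625, 17.140296936035156), (165.3524932861328, 56.569095611572266), 80.72480010986328)
```

View pics/w2.png

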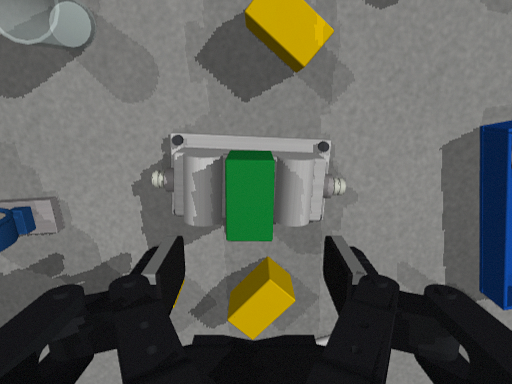

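The wrist view shows the green offcut squarely between the humps at (249,195), between the jaws, with clear room for the fingers over the humps.

>>> send_rows(steps=[{"translation": [0, -0.1, 3], "delta_rot": [0, 0, 0.01], "jaw": 6}, {"translation": [0, -0.1, 6], "delta_rot": [0, 0, 0.01], "jaw": 6}, {"translation": [0, -0.1, 8], "delta_rot": [0, 0, 0.01], "jaw": 6}, {"translation": [0, -0.1, 9.3], "delta_rot": [0, 0, 0.01], "jaw": 6}, {"translation": [0, -0.1, 9.3], "delta_rot": [0, 0, 0.01], "jaw": 4}, {"translation": [0, -0.1, 9.3], "delta_rot": [0, 0, 0.01], "jaw": 2.8}, {"translation": [0, -0.1, 9.3], "delta_rot": [0, 0, 0.01], "jaw": 2.8}, {"translation": [0, -0.1, 9.3], "delta_rot": [0, 0, 0.01], "jaw": 2.8}])

```text
time: 4.25
tool_pos: [0.5716, 0.0156, 0.087]
tool_rot: [0.0, 0.998, -0.062, 0.0]
contact_force: [-0.2, -0.3, -0.9]
gripper_width: 0.389
grasp_force: 61.9
```

```bash
python3 - <<'E'
from h import *
s=state(); print(s["gripper_width"],s["grasp_force"],s["contact_force"])
T=np.array([.5063,-.2755]); a=np.radians(4); d=np.array([[np.cos(a),-np.sin(a)],[np.sin(a),np.cos(a)]])@[-.02,-.01]
print(T+d); goto([*(T+d),.16],-90)
goto([*(T+d),.049],-90)
E
```

```text
0.38859757201967243 61.852794885635376 [-0.17963696 -0.3279002  -0.85616304]
[ 0.48704628 -0.28687077]
t cm [-4.62 31.07 -7.28] rot [ 0.001 -0.001 -0.125]
t cm [-4.63 31.06  3.82] rot [ 0.001 -0.001 -0.125]
```

>>> send_rows(steps=[{"translation": [0, 0, -4], "delta_rot": [0, 0, 0], "jaw": 2.8}, {"translation": [0, 2, -7.5], "delta_rot": [0, 0, 0], "jaw": 2.8}, {"translation": [-1, 7, -8], "delta_rot": [0, 0, -0.03], "jaw": 2.8}, {"translation": [-2, 12, -8], "delta_rot": [0, 0, -0.06], "jaw": 2.8}, {"translation": [-3, 17, -8], "delta_rot": [0, 0, -0.09], "jaw": 2.8}, {"translation": [-4, 22, -8], "delta_rot": [0, 0, -0.12], "jaw": 2.8}, {"translation": [-4.6, 26.5, -7], "delta_rot": [0, 0, -0.12], "jaw": 2.8}, {"translation": [-4.6, 31, -5.5], "delta_rot": [0, 0, -0.12], "jaw": 2.8}])

```text
time: 5.05
tool_pos: [0.4862, -0.289, 0.1431]
tool_rot: [0.002, 1.0, -0.003, 0.001]
contact_force: [0.1, 0.4, -1.7]
gripper_width: 0.388
grasp_force: 61.9
```

>>> send_rows(steps=[{"translation": [0, 0, 4], "delta_rot": [0, 0, 0], "jaw": 2.8}, {"translation": [0, 0, 7], "delta_rot": [0, 0, 0], "jaw": 2.8}, {"translation": [0, 0, 9], "delta_rot": [0, 0, 0], "jaw": 2.8}, {"translation": [0, 0, 9.4], "delta_rot": [0, 0, 0], "jaw": 2.8}, {"translation": [0, 0, 9.4], "delta_rot": [0, 0, 0], "jaw": 4}, {"translation": [0, 0, 9.4], "delta_rot": [0, 0, 0], "jaw": 5}, {"translation": [0, 0, 9.4], "delta_rot": [0, 0, 0], "jaw": 5}, {"translation": [0, 0, 9.4], "delta_rot": [0, 0, 0], "jaw": 5}])

```text
time: 5.85
tool_pos: [0.4871, -0.2867, 0.0484]
tool_rot: [0.001, 1.0, -0.002, 0.0]
contact_force: [0.1, 0.5, 0.3]
gripper_width: 0.584
grasp_force: 0.0
```

```bash
python3 - <<'E'
from h import *
s=state(); print(s["gripper_width"],s["grasp_force"],s["tool_pos"])
goto([.5575,.2725,.22],-92.5)
E
```

```text
0.584219258878942 0.0 [ 0.4870642  -0.28670678  0.04838332]
t cm [  6.79 -55.92 -17.28] rot [ 0.002 -0.     0.039]
```

>>> send_rows(steps=[{"translation": [0, 0, -4], "delta_rot": [0, 0, 0], "jaw": 5}, {"translation": [0, 0, -9], "delta_rot": [0, 0, 0], "jaw": 5}, {"translation": [0, -2, -13.5], "delta_rot": [0, 0, 0.01], "jaw": 6}, {"translation": [1, -6.5, -15.5], "delta_rot": [0, 0, 0.02], "jaw": 7}, {"translation": [2, -11, -17], "delta_rot": [0, 0, 0.03], "jaw": 7.5}, {"translation": [3, -16, -17.3], "delta_rot": [0, 0, 0.04], "jaw": 7.5}, {"translation": [4, -21, -17.3], "delta_rot": [0, 0, 0.04], "jaw": 7.5}, {"translation": [5, -26, -17.3], "delta_rot": [0, 0, 0.04], "jaw": 7.5}])

```text
time: 6.65
tool_pos: [0.5376, -0.0275, 0.2211]
tool_rot: [0.001, 1.0, -0.023, 0.0]
contact_force: [0.4, -0.5, 0.7]
gripper_width: 0.879
grasp_force: 0.0
```

>>> send_rows(steps=[{"translation": [0.3, -5, 0], "delta_rot": [0, 0, 0], "jaw": 7.5}, {"translation": [0.6, -10, 0], "delta_rot": [0, 0, 0], "jaw": 7.5}, {"translation": [0.9, -15, 0], "delta_rot": [0, 0, 0], "jaw": 7.5}, {"translation": [1.2, -20, 0], "delta_rot": [0, 0, 0], "jaw": 7.5}, {"translation": [1.5, -25, 0], "delta_rot": [0, 0, 0], "jaw": 7.5}, {"translation": [1.8, -30, 0], "delta_rot": [0, 0, 0], "jaw": 7.5}, {"translation": [1.8, -30, 0], "delta_rot": [0, 0, 0], "jaw": 7.5}, {"translation": [1.8, -30, 0], "delta_rot": [0, 0, 0], "jaw": 7.5}])

```text
time: 7.45
tool_pos: [0.5684, 0.2706, 0.2197]
tool_rot: [0.0, 1.0, -0.021, -0.001]
contact_force: [-0.5, -0.3, 0.1]
gripper_width: 0.88
grasp_force: 0.0
```

```bash
python3 - <<'E'
from h import *
f=grab_frame("wrist"); P=cloud(f); V=f["pixels"].max(2)
cv2.imwrite("pics/w3.png",f["pixels"])
g=P[(P[...,2]>.134)&(P[...,2]<.148)&(abs(P[...,1]-.272)<.05)&(abs(P[...,0]-.557)<.04)]
print("grip",cv2.minAreaRect((g[:,:2]*1000).astype(np.float32)),len(g))
goto([.5575,.2725,.121],-92.5)
f=grab_frame("top"); P=cloud(f); H,S,V=cv2.split(cv2.cvtColor(f["pixels"],cv2.COLOR_BGR2HSV))
g=P[(H>45)&(H<75)&(S>120)&(P[...,1]<-.1)&(P[...,0]<.7)]; print("offcut in tray",g.mean(0),g[:,2].max())
E
```

```text
grip ((557.614501953125, 273.9107971191406), (49.86869812011719, 22.095312118530273), 87.18985748291016) 2201
t cm [-1.1  -0.26  9.87] rot [ 0.001  0.001 -0.001]
offcut in tray [ 0.48385748 -0.28365811  0.0512412 ] 0.06052605088534883
```

View pics/w3.png

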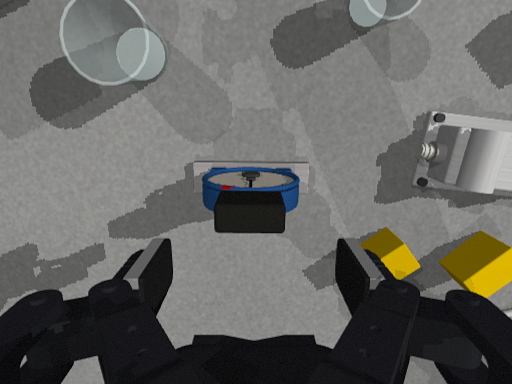

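The wrist view shows the black grip at (250,212) between the jaws, dial away from the robot, and both fingers clear on either side.

>>> send_rows(steps=[{"translation": [-1.1, -0.4, 2], "delta_rot": [0, 0, 0.005], "jaw": 7.5}, {"translation": [-1.1, -0.4, 5], "delta_rot": [0, 0, 0.005], "jaw": 7.5}, {"translation": [-1.1, -0.4, 8], "delta_rot": [0, 0, 0.005], "jaw": 7.5}, {"translation": [-1.1, -0.4, 10], "delta_rot": [0, 0, 0.005], "jaw": 7.5}, {"translation": [-1.1, -0.4, 10], "delta_rot": [0, 0, 0.005], "jaw": 5.5}, {"translation": [-1.1, -0.4, 10], "delta_rot": [0, 0, 0.005], "jaw": 4.4}, {"translation": [-1.1, -0.4, 10], "delta_rot": [0, 0, 0.005], "jaw": 4.4}, {"translation": [-1.1, -0.4, 10], "delta_rot": [0, 0, 0.005], "jaw": 4.4}])

```text
time: 8.35
tool_pos: [0.5582, 0.2737, 0.1205]
tool_rot: [0.0, 1.0, -0.025, -0.0]
contact_force: [0.9, -0.6, -3.8]
gripper_width: 0.578
grasp_force: 67.0
```

```bash
python3 - <<'E'
from h import *
s=state(); print(s["gripper_width"],s["grasp_force"],s["contact_force"],s["tool_pos"])
E
```

```text
0.5783831270032856 67.03341364860535 [ 0.91617704 -0.624056   -3.8334189 ] [0.55817661 0.27366708 0.12054511]
```

```bash
python3 - <<'E'
from h import *
goto([.5665,.0041,.212],-99.3,6)
E
```

```text
t cm [ 2.19 26.88 -9.14] rot [0.105 0.006 0.112]
```

>>> send_rows(steps=[{"translation": [0, 0, -3], "delta_rot": [0, 0, 0], "jaw": 4.4}, {"translation": [0, 0, -7], "delta_rot": [0, 0, 0], "jaw": 4.4}, {"translation": [0.3, 3, -10], "delta_rot": [0, 0, 0], "jaw": 4.4}, {"translation": [0.6, 7, -11], "delta_rot": [0.02, 0, 0.02], "jaw": 4.4}, {"translation": [1, 11, -11], "delta_rot": [0.04, 0, 0.04], "jaw": 4.4}, {"translation": [1.3, 15, -11], "delta_rot": [0.06, 0, 0.06], "jaw": 4.4}, {"translation": [1.6, 19, -11], "delta_rot": [0.08, 0, 0.08], "jaw": 4.4}, {"translation": [1.8, 22, -11], "delta_rot": [0.1, 0, 0.1], "jaw": 4.4}])

```text
time: 9.15
tool_pos: [0.5646, 0.0511, 0.2302]
tool_rot: [-0.049, 0.996, -0.076, 0.001]
contact_force: [0.7, -0.6, -3.3]
gripper_width: 0.57
grasp_force: 67.0
```

```bash
python3 - <<'E'
from h import *
goto([.5665,.0041,.194],-99.3,6)
E
```

```text
t cm [0.91 4.95 3.14] rot [0.006 0.007 0.01 ]
```

>>> send_rows(steps=[{"translation": [0.3, 2, 0], "delta_rot": [0, 0, 0], "jaw": 4.4}, {"translation": [0.6, 4, 0.5], "delta_rot": [0.006, 0.007, 0.01], "jaw": 4.4}, {"translation": [0.9, 4.9, 1.5], "delta_rot": [0.006, 0.007, 0.01], "jaw": 4.4}, {"translation": [0.9, 4.9, 2.5], "delta_rot": [0.006, 0.007, 0.01], "jaw": 4.4}, {"translation": [0.9, 4.9, 3.1], "delta_rot": [0.006, 0.007, 0.01], "jaw": 4.4}, {"translation": [0.9, 4.9, 3.1], "delta_rot": [0.006, 0.007, 0.01], "jaw": 4.4}, {"translation": [0.9, 4.9, 3.1], "delta_rot": [0.006, 0.007, 0.01], "jaw": 4.4}, {"translation": [0.9, 4.9, 3.1], "delta_rot": [0.006, 0.007, 0.01], "jaw": 4.4}])

```text
time: 9.95
tool_pos: [0.5671, 0.0075, 0.1945]
tool_rot: [-0.052, 0.995, -0.079, 0.004]
contact_force: [-0.1, -0.3, -3.6]
gripper_width: 0.576
grasp_force: 67.0
```

```bash
python3 - <<'E'
from h import *
s=state(); print(s["contact_force"],s["ft_torque"],s["tool_pos"])
goto([.5665,.0041,.182],-99.3,6)
E
```

```text
[-0.08259304 -0.26786922 -3.58740681] [-0.11755424  0.03418592 -0.00234505] [0.56706487 0.00749306 0.19445225]
t cm [-0.    0.47  1.2 ] rot [-0.    -0.     0.003]
```

>>> send_rows(steps=[{"translation": [0, 0.3, 0.3], "delta_rot": [0, 0, 0], "jaw": 4.4}, {"translation": [0, 0.4, 0.6], "delta_rot": [0, 0, 0], "jaw": 4.4}, {"translation": [0, 0.45, 0.9], "delta_rot": [0, 0, 0], "jaw": 4.4}, {"translation": [0, 0.46, 1.0], "delta_rot": [0, 0, 0], "jaw": 4.4}, {"translation": [0, 0.47, 1.1], "delta_rot": [0, 0, 0], "jaw": 4.4}, {"translation": [0, 0.47, 1.15], "delta_rot": [0, 0, 0], "jaw": 4.4}, {"translation": [0, 0.47, 1.15], "delta_rot": [0, 0, 0], "jaw": 4.4}, {"translation": [0, 0.47, 1.15], "delta_rot": [0, 0, 0], "jaw": 4.4}])

```text
time: 10.75
tool_pos: [0.5662, 0.0035, 0.182]
tool_rot: [-0.052, 0.995, -0.08, 0.004]
contact_force: [0.5, -0.7, -4.1]
gripper_width: 0.576
grasp_force: 67.0
```

```bash
python3 - <<'E'
from h import *
s=state(); print(s["contact_force"],s["ft_torque"],s["tool_pos"])
E
```

```text
[ 0.47240864 -0.72800504 -4.12257626] [-0.14880937  0.04006449 -0.03746816] [0.56621619 0.00346262 0.18204396]
```

No contact yet; continue down in small steps.

>>> send_rows(steps=[{"translation": [0, 0, 0.05], "delta_rot": [0, 0, 0], "jaw": 4.4}, {"translation": [0, 0, 0.1], "delta_rot": [0, 0, 0], "jaw": 4.4}, {"translation": [0, 0, 0.13], "delta_rot": [0, 0, 0], "jaw": 4.4}, {"translation": [0, 0, 0.16], "delta_rot": [0, 0, 0], "jaw": 4.4}, {"translation": [0, 0, 0.19], "delta_rot": [0, 0, 0], "jaw": 4.4}, {"translation": [0, 0, 0.19], "delta_rot": [0, 0, 0], "jaw": 4.4}, {"translation": [0, 0, 0.19], "delta_rot": [0, 0, 0], "jaw": 4.4}, {"translation": [0, 0, 0.19], "delta_rot": [0, 0, 0], "jaw": 4.4}])

```text
time: 11.55
tool_pos: [0.5664, 0.0036, 0.1806]
tool_rot: [-0.052, 0.995, -0.08, 0.004]
contact_force: [-1.8, 0.7, 2.1]
gripper_width: 0.574
grasp_force: 67.7
```

```bash
python3 - <<'E'
from h import *
s=state(); print(s["contact_force"],s["ft_torque"],s["tool_pos"])
E
```

```text
[-1.75021196  0.70854954  2.06814876] [-0.1733744   0.36482504  0.05698887] [0.56636334 0.00363344 0.18060197]
```

>>> send_rows(steps=[{"translation": [0, 0, 0], "delta_rot": [0, 0, 0], "jaw": 5.4}, {"translation": [0, 0, 0], "delta_rot": [0, 0, 0], "jaw": 5.4}, {"translation": [0, 0, 0], "delta_rot": [0, 0, 0], "jaw": 5.4}, {"translation": [0, 0, 0], "delta_rot": [0, 0, 0], "jaw": 5.4}, {"translation": [0, 0, 0], "delta_rot": [0, 0, 0], "jaw": 5.4}, {"translation": [0, 0, 0], "delta_rot": [0, 0, 0], "jaw": 5.4}, {"translation": [0, 0, 0], "delta_rot": [0, 0, 0], "jaw": 5.4}, {"translation": [0, 0, 0], "delta_rot": [0, 0, 0], "jaw": 5.4}])

```text
time: 12.35
tool_pos: [0.5662, 0.0037, 0.18]
tool_rot: [-0.052, 0.995, -0.08, 0.004]
contact_force: [0.3, 0.8, -0.6]
gripper_width: 0.631
grasp_force: 0.0
```

```bash
python3 - <<'E'
from h import *
s=state(); print(s["contact_force"],s["ft_torque"],s["tool_pos"],s["gripper_width"],s["grasp_force"])
f=grab_frame("side"); cv2.imwrite("pics/s1.png",cv2.resize(f["pixels"][110:260,170:330],None,fx=4.5,fy=4))
E
```

```text
[ 0.32201749  0.81966856 -0.62644174] [-0.02442861 -0.01785643 -0.01343379] [0.56615726 0.00365351 0.17998631] 0.6312428265621379 0.0
```

View pics/s1.png

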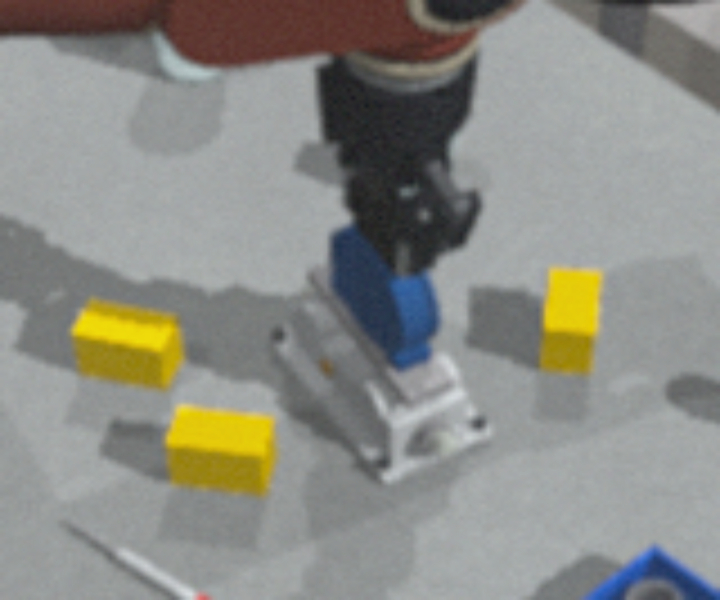

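The side crop shows the gauge standing lengthwise on both humps, centred over the block, with the fingers loose around its grip. I'll regrip and then look at the dial.

>>> send_rows(steps=[{"translation": [0, 0, 0], "delta_rot": [0, 0, 0], "jaw": 4.4}, {"translation": [0, 0, 0], "delta_rot": [0, 0, 0], "jaw": 4.4}, {"translation": [0, 0, 0], "delta_rot": [0, 0, 0], "jaw": 4.4}, {"translation": [0, 0, 0], "delta_rot": [0, 0, 0], "jaw": 4.4}, {"translation": [0, 0, 0], "delta_rot": [0, 0, 0], "jaw": 4.4}, {"translation": [0, 0, 0], "delta_rot": [0, 0, 0], "jaw": 4.4}, {"translation": [0, 0, 0], "delta_rot": [0, 0, 0], "jaw": 4.4}, {"translation": [0, 0, 0], "delta_rot": [0, 0, 0], "jaw": 4.4}])

```text
time: 13.2
tool_pos: [0.5663, 0.0038, 0.1803]
tool_rot: [-0.052, 0.995, -0.08, 0.004]
contact_force: [0.5, 1.8, 3.2]
gripper_width: 0.577
grasp_force: 62.9
```

```bash
python3 - <<'E'
from h import *
s=state(); print(s["contact_force"],s["ft_torque"],s["tool_pos"],s["gripper_width"],s["grasp_force"])
f=grab_frame("wrist"); cv2.imwrite("pics/w4.png",cv2.resize(f["pixels"][140:240,170:330],None,fx=5,fy=5))
p,R=tool()
# plan: gauge pose about TCP; roll from 6 deg to th on low hump (r=16)
az=np.radians(80.7); by=np.array([np.cos(az),np.sin(az),0]); mid=np.array([.5685,.0165,0])
zg=-R[:,2]; print("lean deg",np.degrees(np.arctan2(-zg@by,zg[2])))
t0=np.radians(6); th0=t0
h=.1195
def tcp(s,th,press=0): # (block y, z)
    c=np.array([-.038,.042])+.016*np.array([-np.sin(th),np.cos(th)])
    return c+s*np.array([np.cos(th),np.sin(th)])+(h-press)*np.array([-np.sin(th),np.cos(th)])
y=(p-mid)@by; s0=((y+.1195*np.sin(t0))+.0397)/np.cos(t0); a=tcp(s0,t0); print("tcp by,z",y,p[2],"model",a,"s0",s0)
for d in(10,15,20,24,26,28.5):
    th=np.radians(d); b=tcp(s0+.016*(th-t0),th)-a; w=b[0]*by+np.array([0,0,b[1]])
    print(d,"t",np.round(R.T@w*100,2),"rx",round(th-t0,3))
E
```

```text
[0.53177943 1.80537584 3.23020003] [0.31620861 0.05128196 0.01695246] [0.56629827 0.00377529 0.18028806] 0.5769849406471496 62.887022495269775
lean deg 6.031620585453358
tcp by,z -0.012933880299166192 0.18023252150345015 model [-0.01290634  0.18088382] s0 0.039473511085224885
10 t [-0.    0.84 -0.25] rx 0.07
15 t [-0.    1.92 -0.49] rx 0.157
20 t [-0.01  3.02 -0.65] rx 0.244
24 t [-0.01  3.9  -0.71] rx 0.314
26 t [-0.01  4.35 -0.73] rx 0.349
28.5 t [-0.01  4.9  -0.72] rx 0.393
```

View pics/w4.png

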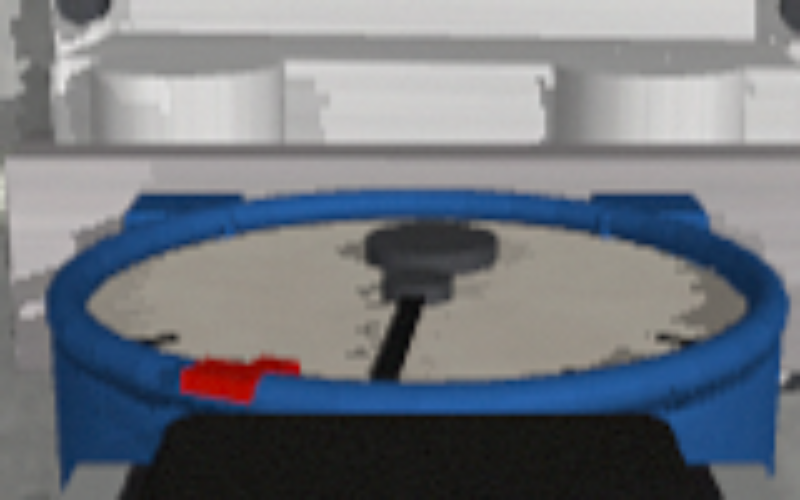

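The wrist crop shows both humps under the foot (x≈190 and 650). The needle at (390,340) leans towards the red mark (inner end at about 290,370). Next I rock up to 26°.

>>> send_rows(steps=[{"translation": [0, 0.42, -0.13], "delta_rot": [0.035, 0, 0], "jaw": 4.4}, {"translation": [0, 0.84, -0.25], "delta_rot": [0.07, 0, 0], "jaw": 4.4}, {"translation": [0, 1.38, -0.38], "delta_rot": [0.114, 0, 0], "jaw": 4.4}, {"translation": [0, 1.92, -0.49], "delta_rot": [0.157, 0, 0], "jaw": 4.4}, {"translation": [0, 2.47, -0.58], "delta_rot": [0.2, 0, 0], "jaw": 4.4}, {"translation": [0, 3.02, -0.65], "delta_rot": [0.244, 0, 0], "jaw": 4.4}, {"translation": [0, 3.46, -0.68], "delta_rot": [0.28, 0, 0], "jaw": 4.4}, {"translation": [0, 3.9, -0.71], "delta_rot": [0.314, 0, 0], "jaw": 4.4}])

```text
time: 14.05
tool_pos: [0.5596, -0.036, 0.1824]
tool_rot: [-0.208, 0.975, -0.079, 0.016]
contact_force: [0.6, 0.3, -1.6]
gripper_width: 0.579
grasp_force: 63.0
```

```bash
cat >> h.py <<'E'
def rep():
    s=state(); print("F",s["contact_force"].round(2),"T",s["ft_torque"].round(3),s["tool_pos"].round(4),s["gripper_width"].round(3),s["grasp_force"])
    p,R=tool(); az=np.radians(80.7); by=np.array([np.cos(az),np.sin(az),0]); zg=-R[:,2]
    print("lean deg",np.degrees(np.arctan2(-zg@by,zg[2])),"foot",(p-.1195*zg).round(4)); return p,R,by
E
python3 - <<'E'
from h import *
p,R,by=rep()
def tcp(s,th,h=.1195):
    c=np.array([-.038,.042])+.016*np.array([-np.sin(th),np.cos(th)])
    return c+s*np.array([np.cos(th),np.sin(th)])+h*np.array([-np.sin(th),np.cos(th)])
s0=.0395;t0=np.radians(6);a=tcp(s0+.016*(np.radians(24)-t0),np.radians(24))
for d in(26,27,28.5,30):
    th=np.radians(d); b=tcp(s0+.016*(th-t0),th)-a; w=b[0]*by+np.array([0,0,b[1]])
    print(d,"t",np.round(R.T@w*100,2),"rx",round(th-np.radians(24),3))
E
```

```text
Traceback (most recent call last):
  File "h.py", line 23, in rep
    s=state(); print("F",s["contact_force"].round(2),"T",s["ft_torque"].round(3),s["tool_pos"].round(4),s["gripper_width"].round(3),s["grasp_force"])
                                                                                                        ^^^^^^^^^^^^^^^^^^^^^^^^
AttributeError: 'float' object has no attribute 'round'
```

```bash
sed -i 's/s\["gripper_width"\].round(3)/s["gripper_width"]/' h.py
python3 - <<'E'
from h import *
p,R,by=rep()
def tcp(s,th,h=.1195):
    c=np.array([-.038,.042])+.016*np.array([-np.sin(th),np.cos(th)])
    return c+s*np.array([np.cos(th),np.sin(th)])+h*np.array([-np.sin(th),np.cos(th)])
s0=.0395;t0=np.radians(6);a=tcp(s0+.016*(np.radians(24)-t0),np.radians(24))
for d in(26,27,28.5,30):
    th=np.radians(d); b=tcp(s0+.016*(th-t0),th)-a; w=b[0]*by+np.array([0,0,b[1]])
    print(d,"t",np.round(R.T@w*100,2),"rx",round(th-np.radians(24),3))
E
```

```text
F [ 0.58  0.27 -1.62] T [-0.202 -0.11  -0.051] [ 0.5596 -0.036   0.1824] 0.5792405950398906 63.01419496536255
lean deg 24.033442586469235 foot [0.5673 0.0121 0.0732]
26 t [-0.    0.42 -0.15] rx 0.035
27 t [-0.    0.63 -0.22] rx 0.052
28.5 t [-0.    0.95 -0.32] rx 0.079
30 t [-0.    1.27 -0.41] rx 0.105
```

>>> send_rows(steps=[{"translation": [0, 0.21, -0.05], "delta_rot": [0.017, 0, 0], "jaw": 4.4}, {"translation": [0, 0.42, -0.12], "delta_rot": [0.035, 0, 0], "jaw": 4.4}, {"translation": [0, 0.63, -0.19], "delta_rot": [0.052, 0, 0], "jaw": 4.4}, {"translation": [0, 0.84, -0.26], "delta_rot": [0.07, 0, 0], "jaw": 4.4}, {"translation": [0, 0.84, -0.26], "delta_rot": [0.07, 0, 0], "jaw": 4.4}, {"translation": [0, 0.84, -0.26], "delta_rot": [0.07, 0, 0], "jaw": 4.4}, {"translation": [0, 0.84, -0.26], "delta_rot": [0.07, 0, 0], "jaw": 4.4}, {"translation": [0, 0.84, -0.26], "delta_rot": [0.07, 0, 0], "jaw": 4.4}])

```text
time: 14.85
tool_pos: [0.5583, -0.0438, 0.1818]
tool_rot: [-0.241, 0.967, -0.078, 0.019]
contact_force: [0.5, -2.5, -1.4]
gripper_width: 0.579
grasp_force: 63.0
```

```bash
python3 - <<'E'
from h import *
rep()
f=grab_frame("wrist"); cv2.imwrite("pics/w5.png",cv2.resize(f["pixels"][160:240,170:330],None,fx=5,fy=7))
E
```

```text
F [ 0.54 -2.54 -1.44] T [-1.168  0.235  0.005] [ 0.5583 -0.0438  0.1818] 0.5789353530967477 62.98983693122864
lean deg 28.000409450803414 foot [0.5671 0.0116 0.0763]
```

View pics/w5.png

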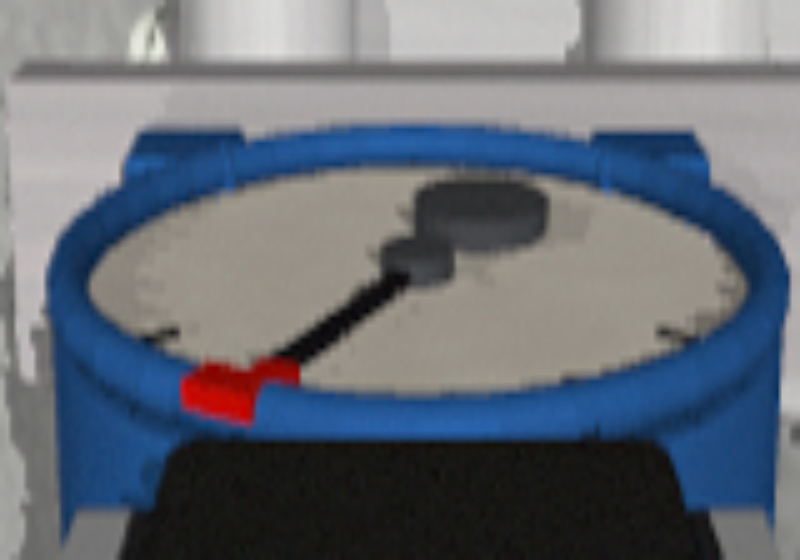

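The wrist crop shows the needle running from the hub (418,262) to the red mark's inner end (about 278,370), so the two nearly coincide. I'll put a number on it.

```bash
python3 - <<'E'
from h import *
import pickle
def meas(f,p,R,G,x0,vbox):
    C=cv2.Rodrigues(np.array(f["rvec"]))[0]; c=-C.T@np.array(f["tvec"]).ravel()
    o,A=G; H,S,V=cv2.split(cv2.cvtColor(f["pixels"],cv2.COLOR_BGR2HSV)); v,u=np.mgrid[0:384,0:512]
    d=np.stack([(u-f["cx"])/f["fx"],(v-f["cy"])/f["fy"],np.ones(u.shape)],-1)@C
    cg=(c-o)@A; dg=d@A; s=(x0-cg[0])/dg[...,0]; q=(cg+s[...,None]*dg)[...,1:]*1000-[0,56]
    r=np.hypot(q[...,0],q[...,1]); ang=np.degrees(np.arctan2(q[...,0],q[...,1])); ok=vbox(u,v)
    red=ok&((H<8)|(H>172))&(S>150)&(V>80)&(r<60); 
    for lo,hi in((30,34),(34,37),(37,41)):
        m=red&(r>lo)&(r<hi)
        if m.any(): print(" red r",lo,hi,m.sum(),ang[m].mean().round(2))
    for lo,hi in((12,18),(18,24),(24,30),(30,36)):
        m=ok&(V<60)&(r>lo)&(r<hi)&(abs(ang)<45)&(q[...,1]>0)
        if m.any(): print(" needle r",lo,hi,m.sum(),ang[m].mean().round(2))
p,R=tool(); A=np.stack([R[:,0],-R[:,1],-R[:,2]],1); f=grab_frame("wrist")
for x0 in(.013,.015): print("held x0",x0); meas(f,p,R,(p-.1195*A[:,2],A),x0,lambda u,v:(u>180)&(u<320)&(v>160)&(v<223))
f=pickle.load(open("fw.pkl","rb")); a=np.radians(-2.8); A=np.array([[np.cos(a),-np.sin(a),0],[np.sin(a),np.cos(a),0],[0,0,1]])
for x0 in(.013,.015): print("bench",x0); meas(f,p,R,(np.array([.5577,.2739,0]),A),x0,lambda u,v:(u>200)&(u<320)&(v>135)&(v<206))
E
```

```text
held x0 0.013
 red r 37 41 12 21.7
 needle r 12 18 17 8.75
 needle r 18 24 25 14.56
 needle r 24 30 23 17.7
 needle r 30 36 25 19.21
held x0 0.015
 needle r 12 18 29 2.22
 needle r 18 24 17 5.85
 needle r 24 30 25 10.76
 needle r 30 36 23 13.93
bench 0.013
 red r 34 37 2 22.49
 red r 37 41 24 23.65
 needle r 12 18 15 1.63
 needle r 18 24 15 1.27
 needle r 24 30 15 1.08
 needle r 30 36 15 0.96
bench 0.015
 red r 37 41 16 22.14
 needle r 12 18 15 1.89
 needle r 18 24 15 1.44
 needle r 24 30 15 1.21
 needle r 30 36 15 1.07
```

```bash
python3 - <<'E'
from h import *
import pickle
def meas(f,G,x0,vbox,cy,cz):
    C=cv2.Rodrigues(np.array(f["rvec"]))[0]; c=-C.T@np.array(f["tvec"]).ravel()
    o,A=G; H,S,V=cv2.split(cv2.cvtColor(f["pixels"],cv2.COLOR_BGR2HSV)); v,u=np.mgrid[0:384,0:512]
    d=np.stack([(u-f["cx"])/f["fx"],(v-f["cy"])/f["fy"],np.ones(u.shape)],-1)@C
    cg=(c-o)@A; dg=d@A; s=(x0-cg[0])/dg[...,0]; q=(cg+s[...,None]*dg)[...,1:]*1000-[cy,cz]
    r=np.hypot(q[...,0],q[...,1]); ang=np.degrees(np.arctan2(q[...,0],q[...,1])); ok=vbox(u,v)
    red=ok&((H<8)|(H>172))&(S>150)&(V>80)&(r<60); print("x0",x0,"red r range",np.percentile(r[red],[3,97]).round(1),end=" ")
    rr=r[red].min(); m=red&(r<rr+5); print("inner red",m.sum(),ang[m].mean().round(2),end=" | needle ")
    for lo,hi in((12,18),(18,24),(24,30),(30,34)):
        m=ok&(V<60)&(r>lo)&(r<hi)&(abs(ang)<45)&(q[...,1]>0)
        if m.any(): print((lo,hi),m.sum(),ang[m].mean().round(2),end=" ")
    print()
p,R=tool(); A=np.stack([R[:,0],-R[:,1],-R[:,2]],1); f=grab_frame("wrist")
fb=pickle.load(open("fw.pkl","rb")); a=np.radians(-2.8); B=np.array([[np.cos(a),-np.sin(a),0],[np.sin(a),np.cos(a),0],[0,0,1]])
for x0 in(.008,.009,.01,.011):
    print("held");meas(f,(p-.1195*A[:,2],A),x0,lambda u,v:(u>180)&(u<320)&(v>160)&(v<223),0,56)
    print("bench");meas(fb,(np.array([.5577,.2739,0]),B),x0,lambda u,v:(u>200)&(u<320)&(v>135)&(v<206),0,56)
E
```

```text
held
x0 0.008 red r range [27.4 40. ] inner red 29 34.31 | needle (12, 18) 15 38.65 (18, 24) 25 36.34 (24, 30) 8 35.64 
bench
x0 0.008 red r range [32.7 44.4] inner red 29 27.22 | needle (12, 18) 15 1.09 (18, 24) 15 0.88 (24, 30) 15 0.78 (30, 34) 12 -1.92 
held
x0 0.009 red r range [29.7 42.1] inner red 30 31.18 | needle (12, 18) 20 33.46 (18, 24) 22 32.55 (24, 30) 18 31.22 
bench
x0 0.009 red r range [33.6 45.2] inner red 29 26.43 | needle (12, 18) 12 1.17 (18, 24) 15 0.97 (24, 30) 15 0.84 (30, 34) 12 0.77 
held
x0 0.01 red r range [32.1 44.3] inner red 32 28.61 | needle (12, 18) 19 27.79 (18, 24) 22 28.11 (24, 30) 25 27.6 (30, 34) 4 27.02 
bench
x0 0.01 red r range [34.5 46. ] inner red 29 25.69 | needle (12, 18) 13 1.07 (18, 24) 14 1.24 (24, 30) 15 0.91 (30, 34) 12 0.82 
held
x0 0.011 red r range [34.6 46.5] inner red 34 26.39 | needle (12, 18) 24 21.15 (18, 24) 20 22.92 (24, 30) 24 24.62 (30, 34) 14 24.94 
bench
x0 0.011 red r range [35.3 46.8] inner red 29 24.98 | needle (12, 18) 15 1.38 (18, 24) 14 0.96 (24, 30) 16 1.08 (30, 34) 9 0.87
```

The needle reads about 28° and the mark about 27 to 28.5°, so it is on the mark. I'll press slightly harder, let it settle and check the force.

>>> send_rows(steps=[{"translation": [0, 0, 0.02], "delta_rot": [0, 0, 0], "jaw": 4.4}, {"translation": [0, 0, 0.04], "delta_rot": [0, 0, 0], "jaw": 4.4}, {"translation": [0, 0, 0.04], "delta_rot": [0, 0, 0], "jaw": 4.4}, {"translation": [0, 0, 0.04], "delta_rot": [0, 0, 0], "jaw": 4.4}, {"translation": [0, 0, 0.04], "delta_rot": [0, 0, 0], "jaw": 4.4}, {"translation": [0, 0, 0.04], "delta_rot": [0, 0, 0], "jaw": 4.4}, {"translation": [0, 0, 0.04], "delta_rot": [0, 0, 0], "jaw": 4.4}, {"translation": [0, 0, 0.04], "delta_rot": [0, 0, 0], "jaw": 4.4}])

```text
time: 15.8
tool_pos: [0.5585, -0.0438, 0.1818]
tool_rot: [-0.241, 0.967, -0.078, 0.019]
contact_force: [-2.4, -3.2, 0.5]
gripper_width: 0.579
grasp_force: 63.1
```

```bash
python3 - <<'E'
from h import *
rep(); f=grab_frame("wrist"); rep()
cv2.imwrite("pics/w6.png",cv2.resize(f["pixels"][180:230,195:255],None,fx=12,fy=12,interpolation=cv2.INTER_CUBIC))
E
```

```text
F [-2.42 -3.21  0.5 ] T [-0.847  0.496  0.09 ] [ 0.5585 -0.0438  0.1818] 0.5790485945078735 63.11909794807434
lean deg 28.02601727684641 foot [0.5674 0.0117 0.0763]
F [-1.45 -0.77  1.34] T [-0.789  0.503  0.149] [ 0.5585 -0.0438  0.1818] 0.5777951130173061 63.128507137298584
lean deg 28.025494587030945 foot [0.5674 0.0117 0.0763]
```

View pics/w6.png

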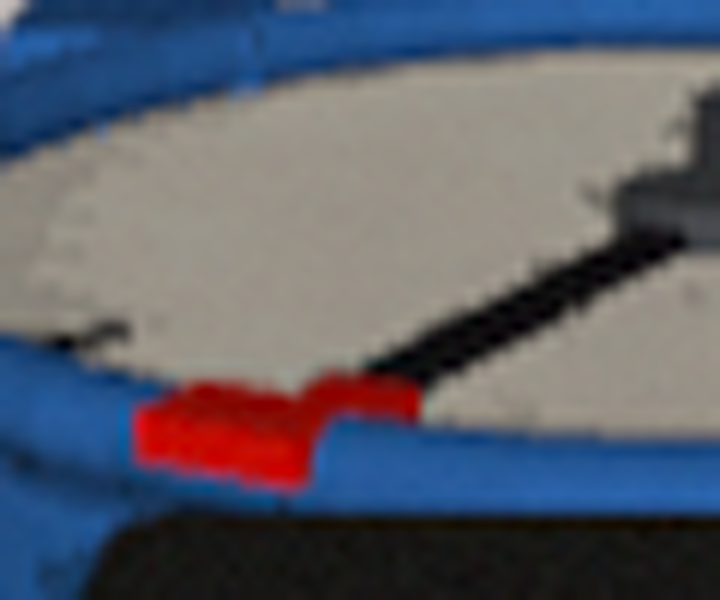

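The wrist crop shows the needle running straight into the mark's inner end (about 395,380). The pressing force is about 5 N and the lean is steady at 28.0°, so I'm handing in.

```bash
python3 -c "
from plant import *
print(job_done())"
```

```text
the job is handed in; nothing more can be done
None
```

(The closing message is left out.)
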